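# Snap the grease coupler onto the tilted nipple and hold it

### The job

Take the hex-handled grease coupler out of its stand and press its open mouth squarely onto the tilted grease nipple on the swivel bracket until it snaps over the nipple's catch balls, then keep pushing against the sprung collar until you feel it come up against its stop. Finish while still gripping the coupler and holding the collar pressed down: do not let go. Leave the other things on the table where they are.

Things in the scene. Friction and masses are not known exactly. Their poses are not given: they have to be found in the camera images.
- coupler: grease coupler, loose steel tool, about 0.3 kg, 106 mm long, upright in its stand. Origin: centre of its open mouth (lower end), z along its axis to the grip end. In mm from the mouth: round body 29 across to 50; flange 42 across, 50 to 56; dark hex grip 28 across flats, 56 to 100 (a flat faces its x axis, others every 60 degrees); knob 25 across to 106. Fingertips just above the flange push on it
- coupler_lip (a point): point on the coupler's axis inside its mouth, 9.5 mm in, same axes as the coupler: the lip, 13 mm bore. The mouth is a funnel, 24 mm wide at the rim, narrowing to this lip; beyond it the bore widens to 20 mm, then a 13 mm guide bore runs from 30 to 45 mm deep and takes the nipple's tip
- stand: fixed grey block 75 x 75 x 40 tall with a round hole of 32, 34 deep, in the middle of its top, in which the coupler stands mouth down, the mouth 6 above the table. Origin at the centre of its underside. Place varies
- bracket: fixed aluminium bracket: plate 110 x 90 x 12 with two cheeks 50 apart (outside), 77 tall, carrying the swivel axis along its y, 60 above the table. Origin at the centre of the plate's underside. Place and yaw vary; it may be on either side of the stand
- nipple_base (a point): frame of the nipple: origin on the swivel axis between the cheeks; z is the nipple's axis, pointing out of its tip. It leans 11 to 29 degrees from vertical toward the bracket's -x (roughly toward the right as the robot sees it); the swivel is very stiff and stays put. Above the origin: brass stem 10 mm across; steel collar 29 mm across round its foot, top face at 30 mm when free, 22 mm when fully pressed
- nipple_tip (a point): the rounded end of the brass stem, 64 mm above the nipple's origin on its axis, same axes
- nipple_balls (a point): point on the nipple's axis 46 mm above its origin, same axes, amid four sprung steel catch balls that stand out to 18 mm across. Pushing the coupler's lip over them takes about 5 to 8 N and begins with the mouth about 44 mm above the nipple's origin; it snaps home with the mouth at about 32 mm; the mouth's rim then meets the collar at 30 mm
- collar (a joint): how far the sprung collar is pressed down along the nipple, 0 free to 0.008 m at its stop; its spring pushes back with about 4 N at first and 9 N at the stop; pushing with 12 to 18 N makes sure of it
- black_wand: loose bystander: black angled hand wand, about 113 x 247 x 32, lying near the table's front edge on the left
- post_3: loose bystander: domed white-chromed post, 76 across, 59 tall, near the bins at the back; origin at its foot
- threadlocker: loose bystander: small red bottle with blue nozzle, 19 x 32 x 93 tall, standing at the back on the right; origin at its foot
- disc_5: loose bystander: pale flat disc with screw holes, 66 across, 10 thick, lying near the front edge; origin at its underside
- nozzle_cap: loose bystander: small white cap, 20 across, 40 tall, standing near the front edge on the right; origin at its foot
Not all that is in view belongs to the job. Several things have the shape of the bracket; the one meant has the colours described above.

How it is judged:
By the outcome, as a careful person would: the job done as asked, in the order asked, and still so for the second after the job is handed in, while the arm keeps its last pose, push and grip.
It also fails if it takes over 38 s, if anything falls off the work surface, if the arm or the gripper's body presses on something with over 40 N, if the wrist force passes 120 N, or if a joint passes its speed limit or range.

### The arm

A 7-joint arm with a two-finger parallel gripper is mounted at the origin on a cart in front of the work surface, level with it; the furniture and walls round the work are solid. World frame = base frame: x ahead of the robot, y to its left, z up, the work surface at z = 0. Lengths are in mm, angles in rad, forces in N, time in s.
With the tool pointing down it reaches from about 400 to 900 mm from the base axis. Payload 5.5 kg.
Tool frame: the origin (TCP) lies midway between the tips of the shut fingers; the grasp point (between the pads) lies 19 mm behind it (r.grip_point_offset is the distance from the TCP to the grasp point, in mm); z points along the fingers, y is the direction in which the jaws open and shut (so a half turn about z gives the same grasp; the last joint's range is limited). The gripper opens to 92 mm and grips with 3 to 60 N. Pads are 19 mm wide; open, the fingers measure 130 mm over their backs; the gripper's body (75 mm by 190 mm) begins 47 mm behind the grasp point.
Start: joints at [-1.015, 0.501, -0.427, 1.55, 0.221, 1.138, -0.21], TCP at [187.574, 622.347, 226.729] pointing down, gripper open.
Joint ranges: [-2.88, 2.88], [-0.31, 2.03], [-1.54, 1.56], [0.2, 2.42], [-1.41, 4.55], [0.19, 2.02], [-2.57, 2.57]. Speed limits (rad/s): [2.57, 2.57, 3.14, 3.14, 3.14, 3.14, 3.14].

### API

Orientations are given as a unit quaternion [w, x, y, z].
In Python, from station import r, imaging gives the robot as it stands.
- The arm moves only by the tool apply_moves, never from a script. Its argument "motion" is a list of rows, each a list of 7 numbers: the shift along the tool's x, y, z in m, then the turn, a rotation vector about the tool's x, y, z in rad, then the finger opening in m, from 0 to 0.0918. In form: [[tx, ty, tz, ax, ay, az, grip], ...]. A call has 1 to 12 rows; each row shifts and turns the pose as measured when the row begins, along the tool's axes as they then stand; what a row does not reach is not made up. A row lasts 1/8 s, in which the tool goes at most 62.5 mm and 10.7 degrees, less where a joint would pass 70% of its speed; a pose out of reach is approached as far as the arm can. A call with a gripper value outside its range is refused whole. The fingers move at their own pace and stop on an object; "force" is the grip in N (left out, the last holds). Time passes only in rows, so rows that do not move let the fingers close. It gives the time, the measured TCP pose, the force and the opening at its end, in the units of the state.
- r.read_state(): the state, without advancing time (a new reading comes with each control period).
- imaging.get_image(name): name is "scene" or "side" or "wrist"; returns the picture (480x640x3 uint8, red, green, blue); there is no depth.
- imaging.get_calibration(name): a dict with "K" (3x3 intrinsics, pixels), "eye" and "rotation" of the camera in the world; the wrist camera has in their place "tool_from_camera" (4x4, takes a point from camera to tool coordinates, whose origin is the TCP and whose axes are the flange's). Camera axes: x right, y down, z forward; pixel columns grow to the right and rows downward; lengths in mm; the calibration is good to about 2 mm. The wrist camera is an equidistant fisheye: a pixel r from the principal point sees the ray r / f radians off the axis. A picture is of the moment at which its call begins: read the wrist's pose just before it. get_calibration takes no time and is no camera call.
- r.finish_job(): hands the job in, once; it reports no verdict.
The state is a dict: "time": time; "q": joint angles; "qd": joint speeds; "tau": joint torques, N m; "eef_pos": TCP position; "tcp_rot": TCP orientation; "contact_force": force on the tool from outside, world axes, zero at the start; "wrist_torque": the same for the moment, N m; "grip_width": finger opening in mm.
Only numpy, scipy, OpenCV 4.12 (cv2) and the standard library are available. Lean on these libraries where they do the work, as an engineer would, in place of code of your own. Each camera call takes 0.05 s, during which the arm holds its last target. There are 200 camera calls.

## Working session

There is one attempt and no reset: what is moved stays moved. The work goes in short steps, Python scripts to look and compute and a tool call to move; the robot and the scene stay as the last step left them, time stands still between calls to the robot, and variables do not carry over. Pictures are saved under pics/ and viewed, about 8 in all and at most 12, crops included, and the job is handed in when it is done.

Besides the shell and the picture viewer there is one more tool, called after ">>>" as name([rows], argument=value, ...), one row to a line, values as JSON. apply_moves: Moves the arm, as the interface text tells. Its arguments: {"type":"object","properties":{"motion":{"type":"array","items":{"type":"array","items":{"type":"number"}}},"force":{"type":"number"}},"required":["motion"]}

```bash
mkdir -p pics; ls
python3 - <<'E'
from station import r, imaging
import cv2, numpy as np
s=r.read_state(); print(s)
for n in ("scene","side","wrist"):
    c=imaging.get_calibration(n); print(n,c)
    im=imaging.get_image(n)
    cv2.imwrite(f"pics/{n}0.png",im[:,:,::-1])
E
```

```text
pics
{'time': 0.0, 'q': array([-1.01482195,  0.50178037, -0.42680989,  1.55145551,  0.22079357,
        1.13830004, -0.21029927]), 'qd': array([-4.62718269e-05, -4.01309394e-04,  4.04381931e-05, -2.68853014e-04,
       -1.28203741e-04,  1.22599672e-03, -1.44876608e-03]), 'tau': array([-7.51678326e-04, -5.66591120e+01, -5.81663087e+00, -2.79116195e+01,
       -6.86208322e-02,  3.09321494e-02,  1.83677416e-04]), 'eef_pos': array([187.42546667, 621.66225411, 225.72002043]), 'tcp_rot': array([-1.68361766e-04,  1.45830047e-01,  9.89309207e-01, -9.28517528e-04]), 'contact_force': array([0.19788194, 0.06747059, 0.71435701]), 'wrist_torque': array([ 0.05009985, -0.0317124 ,  0.00070569]), 'grip_width': 91.53147110371036}
scene {'K': array([[534.32563476,   0.        , 322.13877615],
       [  0.        , 534.32563476, 243.64954482],
       [  0.        ,   0.        ,   1.        ]]), 'eye': array([-120.62367574, -782.93354899, 1133.99018661]), 'rotation': array([-0.33200708,  0.86726643, -0.34265913,  0.14214416])}
side {'K': array([[537.87999746,   0.        , 309.81263094],
       [  0.        , 537.87999746, 244.13162504],
       [  0.        ,   0.        ,   1.        ]]), 'eye': array([ 237.43021382, -848.07375773,  841.24584568]), 'rotation': array([-0.39418774,  0.89763776, -0.18183774,  0.07614135])}
wrist {'K': array([[371.64829954,   0.        , 318.88300525],
       [  0.        , 371.64829954, 245.25044333],
       [  0.        ,   0.        ,   1.        ]]), 'tool_from_camera': array([[-4.40679258e-04, -9.62121608e-01, -2.72620280e-01,
         7.43243717e+01],
       [ 9.99999853e-01, -5.10136938e-04,  1.83898932e-04,
         7.43551072e-01],
       [-3.16006811e-04, -2.72620158e-01,  9.62121692e-01,
        -1.57639304e+02],
       [ 0.00000000e+00,  0.00000000e+00,  0.00000000e+00,
         1.00000000e+00]])}
```

View pics/scene0.png

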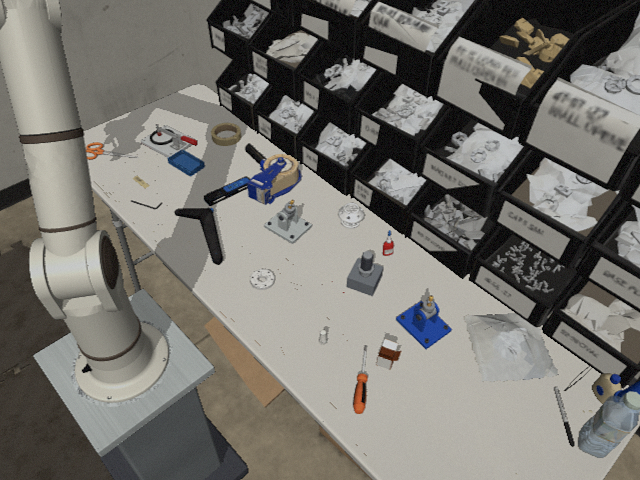

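View pics/side0.png

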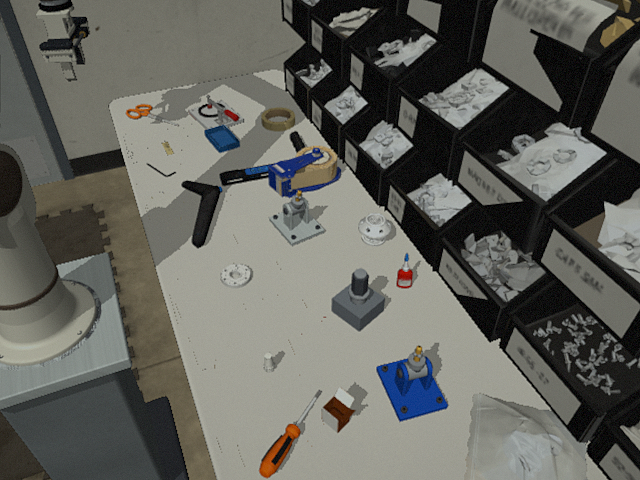

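The scene shows a grey aluminium bracket at scene (288,222) / side (298,218), and a blue look-alike at scene (425,320) / side (415,380), which is not the one meant. The coupler is in the grey stand at scene (367,265) / side (360,290). I'll check my choice in enlarged crops.

Run:
```python
import cv2, numpy as np
a=cv2.imread('pics/scene0.png'); b=cv2.imread('pics/side0.png')
def crop(im,x,y,w=80,h=60,k=5): return cv2.resize(im[y:y+h,x:x+w],None,fx=k,fy=k,interpolation=cv2.INTER_CUBIC)
t=np.vstack([np.hstack([crop(a,250,190),crop(b,258,185)]),np.hstack([crop(a,325,240),crop(b,320,262,80,60)])])
cv2.imwrite('pics/crop1.png',t)
```

```text
(no output)
```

View pics/crop1.png

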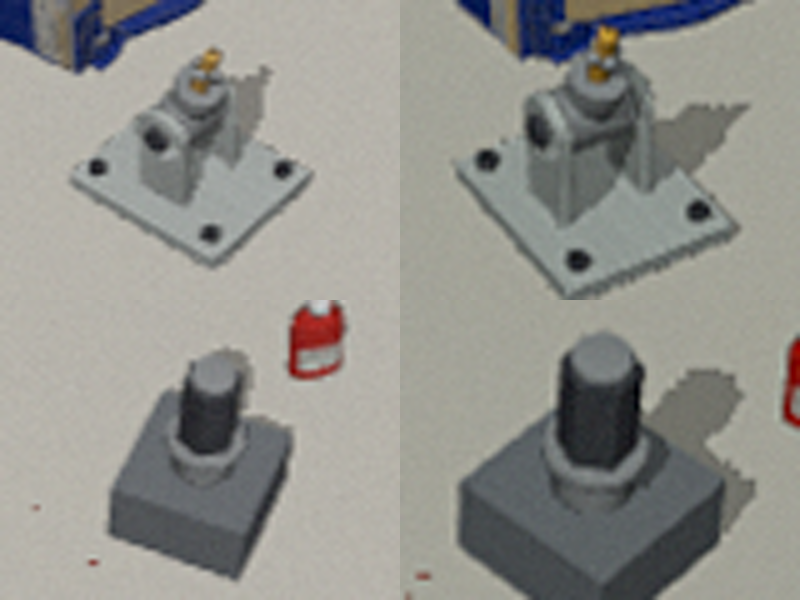

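Top: the grey bracket with its brass nipple, whose tip is at scene (292,200.4) and side (299.4,191). Bottom: the coupler in its stand, with the knob top at scene (367.8,254) and side (360.6,273). I'll triangulate these.

```bash
cat > h.py <<'E'
from station import r, imaging
import numpy as np, cv2
from scipy.spatial.transform import Rotation as R
def Q(q): return R.from_quat(np.roll(q,-1))
def pose(s=None):
    s=s or r.read_state(); return s['eef_pos'].copy(),Q(s['tcp_rot'])
def ray(name,px,P=None):
    c=imaging.get_calibration(name); K=c['K']
    u=(np.array(px)-K[:2,2])/K[0,0]
    if name=='wrist':
        th=np.hypot(*u); d=np.r_[u/max(th,1e-9)*np.sin(th),np.cos(th)]
        T=c['tool_from_camera']; p,Rt=P
        return p+Rt.apply(T[:3,3]), Rt.apply(T[:3,:3]@d)
    d=np.r_[u,1]; return np.array(c['eye']),Q(c['rotation']).apply(d/np.linalg.norm(d))
def proj(name,X,P=None):
    c=imaging.get_calibration(name); K=c['K']; X=np.atleast_2d(X)
    if name=='wrist':
        T=c['tool_from_camera']; p,Rt=P
        y=(Rt.inv().apply(X-p)-T[:3,3])@T[:3,:3]
        rr=np.hypot(y[:,0],y[:,1]); th=np.arctan2(rr,y[:,2])
        return y[:,:2]/np.maximum(rr,1e-9)[:,None]*th[:,None]*K[0,0]+K[:2,2]
    y=Q(c['rotation']).inv().apply(X-np.array(c['eye']))
    return y[:,:2]/y[:,2:]*K[0,0]+K[:2,2]
def tri(rays):
    A=np.zeros((3,3));b=np.zeros(3)
    for o,d in rays:
        M=np.eye(3)-np.outer(d,d);A+=M;b+=M@o
    X=np.linalg.solve(A,b)
    return X,[np.linalg.norm(np.cross(X-o,d)) for o,d in rays]
def onplane(o,d,z): return o+d*(z-o[2])/d[2]
E
python3 - <<'E'
from h import *
np.set_printoptions(precision=1,suppress=True)
for n,a,b in [('tip',(292,200.4),(299.4,191)),('knob',(367.8,254.4),(360.6,273)),('L',(264,226),(269.4,218)),('B',(292.4,243.2),(292,244.6)),('Rr',(312.6,224.6),(325.6,231.4)),
 ('standR',(325+238/5,240+555/5-60),(320+40,262+575/5-60))]:
    print(n,*tri([ray('scene',a),ray('side',b)]))
for i,(a,b) in {'L':((264,226),(269.4,218)),'B':((292.4,243.2),(292,244.6)),'R':((312.6,224.6),(325.6,231.4))}.items(): print(i,onplane(*ray('scene',a),12),onplane(*ray('side',b),12))
p,Rt=pose(); print(p,Rt.as_matrix())
E
```

```text
tip [584.2  52.3 114. ] [np.float64(0.1654065167848943), np.float64(0.165406516784904)]
knob [ 598.1 -224.5  107.7] [np.float64(0.02512743331064902), np.float64(0.02512743331061618)]
L [529.2 118.2   1.6] [np.float64(1.2753010245615755), np.float64(1.2753010245616758)]
B [546.9  12.1  -2. ] [np.float64(0.653086331565059), np.float64(0.6530863315649662)]
Rr [639.2  26.7  -2.9] [np.float64(1.1915793401837547), np.float64(1.1915793401837425)]
standR [ 573.8 -273.8   34.2] [np.float64(6.81752065039104), np.float64(6.817520650390916)]
L [521.9 108.8  12. ] [526.6 107.7  12. ]
B [538.    1.7  12. ] [542.3  -1.5  12. ]
R [630.5  17.1  12. ] [631.  10.  12.]
[187.5 621.8 225.9] [[-1.   0.3 -0. ]
 [ 0.3  1.  -0. ]
 [ 0.  -0.  -1. ]]
```

>>> apply_moves([
  [-0.045,-0.033,0,0,0,0,0.09],
  [-0.045,-0.033,0,0,0,0,0.09],
  [-0.045,-0.033,0,0,0,0,0.09],
  [-0.045,-0.033,0,0,0,0,0.09],
  [-0.045,-0.033,0,0,0,0,0.09],
  [-0.045,-0.033,0,0,0,0,0.09],
  [-0.045,-0.033,0,0,0,0,0.09],
  [-0.045,-0.033,0,0,0,0,0.09],
  [-0.045,-0.033,0,0,0,0,0.09],
  [-0.045,-0.033,0,0,0,0,0.09],
  [-0.045,-0.033,0,0,0,0,0.09],
  [0,0,0,0,0,0,0.09],
])

```text
time: 1.65
eef_pos: [566.6, 115.2, 222.1]
tcp_rot: [-0.002, 0.145, 0.989, -0.002]
contact_force: [-0.5, 0.5, -0.2]
grip_width: 90.0
```

```bash
cat > snap.py <<'E'
import sys,pickle
from h import *
s=r.read_state(); im=imaging.get_image('wrist')
cv2.imwrite(f'pics/{sys.argv[1]}.png',im[:,:,::-1]); pickle.dump(s,open(f'pics/{sys.argv[1]}.pkl','wb')); print(s['eef_pos'],s['tcp_rot'])
E
python3 snap.py w1
```

```text
[566.58282262 115.21963439 222.09573616] [-0.00153173  0.14477946  0.98946116 -0.00178259]
```

>>> apply_moves([
  [-0.025,-0.043,0,0,0,0,0.09],
  [-0.025,-0.043,0,0,0,0,0.09],
  [-0.025,-0.043,0,0,0,0,0.09],
  [0,0,0,0,0,0,0.09],
])

```text
time: 2.2
eef_pos: [599.4, -21.2, 220.9]
tcp_rot: [-0.004, 0.137, 0.991, 0.001]
contact_force: [0.6, 0.2, 0.5]
grip_width: 89.9
```

```bash
python3 snap.py w2
python3 - <<'E'
from h import *
import pickle
for n in('w1','w2'):
    P=pose(pickle.load(open(f'pics/{n}.pkl','rb')))
    print(n,proj('wrist',[[584,52,114],[577,61,60],[598,-224,108]],P))
E
```

```text
[599.4311721  -21.17433128 220.93132637] [-3.75219653e-03  1.36924741e-01  9.90573898e-01  9.43237357e-04]
w1 [[247.29022567 287.19901018]
 [264.77758996 255.44086221]
 [ 34.85659337 353.05964645]]
w2 [[407.98074719 199.76177616]
 [401.45214849 180.4443331 ]
 [101.93429411 300.93033246]]
```

Run:
```python
import cv2, numpy as np
a=cv2.imread('pics/w1.png'); b=cv2.imread('pics/w2.png')
f=lambda im,x,y:cv2.resize(im[y:y+150,x:x+133],(400,450),interpolation=cv2.INTER_CUBIC)
cv2.imwrite('pics/crop2.png',np.hstack([f(a,195,200),f(b,340,120)]))
```

```text
(no output)
```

View pics/crop2.png

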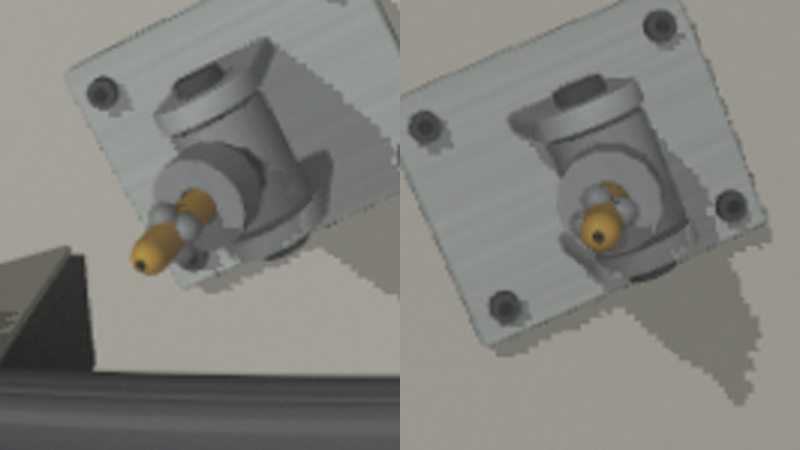

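View pics/w2.png

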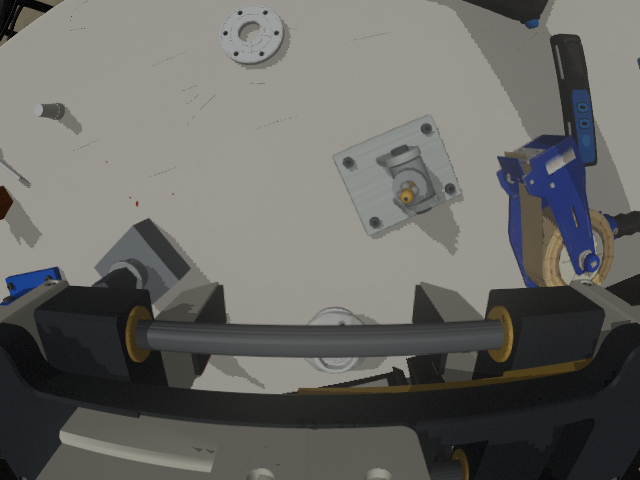

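Left crop (w1): nipple tip at (242.5,288.7). w2: tip at (406.2,199), collar face centre about (410,185), and plate corners at (333,157), (430,114), (461.4,194) and (370,235). I'll fit bracket x, y, yaw and lean to these.

```bash
cat > fit.py <<'E'
from h import *
import pickle
from scipy.optimize import least_squares
np.set_printoptions(precision=2,suppress=True)
P={n:pose(pickle.load(open(f'pics/{n}.pkl','rb'))) for n in('w1','w2')}; P['scene']=P['side']=None
# (view, kind, px, weight)
C={'L':(55,45),'B':(-55,45),'R':(-55,-45),'T':(55,-45)}
obs=[]
w2c=[(333,157),(430,114),(461.4,194),(369.9,235)]
for n,px in [('w1',(242.5,288.7)),('w2',(406.2,199)),('scene',(292,200.4)),('side',(299.4,191))]: obs.append((n,'tip',px,1))
obs.append(('w2','collar',(409.8,185.3),.7))
# w2: image up = toward robot(-x world), image left = -y. bracket x~+y world, y~-x world
obs+= [('w2',(-55,45),w2c[0],.6),('w2',(55,45),w2c[1],.6),('w2',(55,-45),w2c[2],.6),('w2',(-55,-45),w2c[3],.6),('w1',(-55,45),(217.6,224.3),.6)]
def model(p):
    x,y,yaw,th=p; Rb=R.from_euler('z',yaw); o=np.array([x,y,0]); a=Rb.apply([-np.sin(th),0,np.cos(th)])
    return o,Rb,a
def pt(p,k):
    o,Rb,a=model(p)
    if k=='tip': return o+[0,0,60]+64*a
    if k=='collar': return o+[0,0,60]+30*a
    return o+Rb.apply([*k,12])
def res(p): return np.concatenate([(proj(n,pt(p,k),P[n])[0]-px)*w for n,k,px,w in obs])
s=least_squares(res,[577,61,1.72,.35],x_scale=[10,10,.1,.1])
print(s.x,np.degrees(s.x[2:]),'axis',model(s.x)[2],'tip',pt(s.x,'tip'))
for (n,k,px,w) in obs: print(n,k,proj(n,pt(s.x,k),P[n])[0]-px)
print(tri([ray('w1'and'wrist',(242.5,288.7),P['w1']),ray('wrist',(406.2,199),P['w2'])]))
E
python3 fit.py
```

```text
Traceback (most recent call last):
  File "fit.py", line 23, in <module>
    s=least_squares(res,[577,61,1.72,.35],x_scale=[10,10,.1,.1])
  File "fit.py", line 22, in res
    def res(p): return np.concatenate([(proj(n,pt(p,k),P[n])[0]-px)*w for n,k,px,w in obs])
                                        ~~~~^^^^^^^^^^^^^^^^
  File "h.py", line 16, in proj
    c=imaging.get_calibration(name); K=c['K']; X=np.atleast_2d(X)
ValueError: cameras: scene, side, wrist
```

```bash
sed -i "s/proj(n,/proj('wrist' if n[0]=='w' else n,/g" fit.py; python3 fit.py
```

```text
[578.19  71.46   1.73   0.35] [99.4  20.31] axis [ 0.06 -0.34  0.94] tip [581.82  49.54 120.02]
w1 tip [-0.54 -0.29]
w2 tip [-0.16 -0.05]
scene tip [-0.01 -0.76]
side tip [-0.6  -1.17]
w2 collar [0.29 1.95]
w2 (-55, 45) [-0.38 -1.22]
w2 (55, 45) [ 1.78 -1.34]
w2 (55, -45) [ 2.22 -0.6 ]
w2 (-55, -45) [-0.54  1.4 ]
w1 (-55, 45) [-2.21  0.58]
(array([582.1 ,  49.75, 119.73]), [np.float64(0.15647339149725903), np.float64(0.15647339149730502)])
```

>>> apply_moves([
  [0.015,-0.038,0,0,0,0,0.09],
  [0.015,-0.038,0,0,0,0,0.09],
  [0.015,-0.038,0,0,0,0,0.09],
  [0.015,-0.038,0,0,0,0,0.09],
  [0,0,0,0,0,0,0.09],
])

```text
time: 2.88
eef_pos: [498.4, -134.9, 219.9]
tcp_rot: [-0.005, 0.124, 0.992, 0.006]
contact_force: [0.2, 0.8, 0.6]
grip_width: 89.9
```

```bash
python3 snap.py w3
```

```text
[ 498.41272278 -134.8763766   219.85128267] [-0.00519205  0.12403367  0.99224773  0.00575556]
```

>>> apply_moves([
  [-0.045,-0.014,0,0,0,0,0.09],
  [-0.045,-0.014,0,0,0,0,0.09],
  [-0.045,-0.014,0,0,0,0,0.09],
  [0,0,0,0,0,0,0.09],
])

```text
time: 3.42
eef_pos: [628.3, -191.6, 217.4]
tcp_rot: [-0.004, 0.114, 0.993, 0.01]
contact_force: [0.1, 0.0, -0.4]
grip_width: 89.9
```

```bash
python3 snap.py w4;  python3 - <<'E'
from h import *
import pickle
ims=[]
for n in('w3','w4'):
    P=pose(pickle.load(open(f'pics/{n}.pkl','rb')))
    q=proj('wrist',[598,-224,108],P)[0]; print(n,q)
    im=cv2.imread(f'pics/{n}.png'); x,y=[int(v) for v in q-[66,60]]; x=max(x,0);y=max(min(y,330),0)
    print(x,y); ims.append(cv2.resize(im[y:y+150,x:x+133],(532,600),interpolation=cv2.INTER_CUBIC)[:, :400 if n=='w3' else 532])
cv2.imwrite('pics/crop3.png',ims[1])
E
```

```text
[ 628.28488846 -191.63201965  217.41013666] [-0.00423703  0.11357742  0.99346733  0.01024138]
w3 [246.53975716 374.31198867]
180 314
w4 [262.71727033 216.16033533]
196 156
```

View pics/crop3.png

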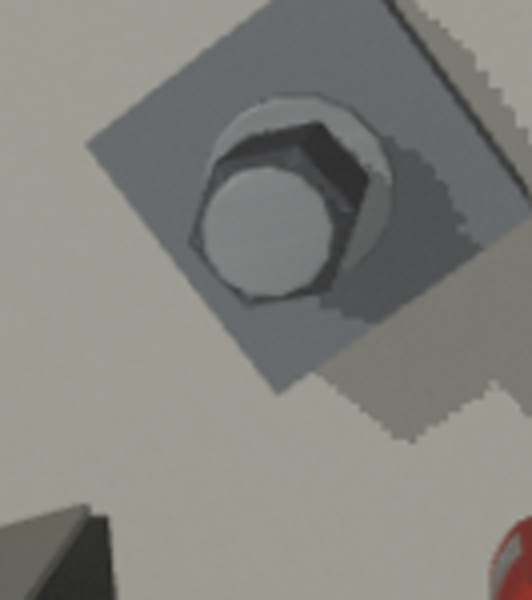

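w4 crop: knob top centre at (262.8,214). The hex top vertices are at crop (190,240), (250,303) and (330,290), the stand's top corners at (88,146) and (280,393), and the flange centre at about (300,182).

Run:
```python
from h import *
import pickle
np.set_printoptions(precision=2,suppress=True)
P=pose(pickle.load(open('pics/w4.pkl','rb')))
f=lambda c:ray('wrist',np.array(c)/4+[196,156],P)
k=f((267,232)); print('tri',tri([k,ray('scene',(367.8,254.4)),ray('side',(360.6,273))]))
print('knob@112',onplane(*k,112)); print('flange@62',onplane(*f((301,182)),62))
V=np.array([onplane(*f(c),106)[:2] for c in [(190,240),(250,303),(330,290)]]); 
c=onplane(*k,112)[:2]; d=V-c; print(np.hypot(*d.T),np.degrees(np.arctan2(d[:,1],d[:,0])), np.degrees(np.arctan2(*(V[1]-V[0])[::-1])),np.degrees(np.arctan2(*(V[2]-V[1])[::-1])),np.linalg.norm(np.diff(V,axis=0),axis=1))
a,b=onplane(*f((88,146)),40),onplane(*f((280,393)),40); e=b-a; print(a,b,np.linalg.norm(e),np.degrees(np.arctan2(e[1],e[0])))
# knob visible centre cf other
Rt=P[1].as_matrix(); print(Rt)
```

```text
tri (array([ 597.58, -224.23,  107.51]), [np.float64(1.1889809937132043), np.float64(0.6180858966552734), np.float64(0.5796742524740475)])
knob@112 [ 595.85 -222.87  112.  ]
flange@62 [ 594.43 -221.57   62.  ]
[15.6  15.25 16.22] [-94.19 -30.2   28.11] 28.851138188342176 85.79306363935126 [16.35 15.35]
[ 576.65 -271.02   40.  ] [ 644.5  -242.38   40.  ] 73.6482139468082 22.885859364070477
[[-0.97  0.23 -0.01]
 [ 0.23  0.97  0.02]
 [ 0.01  0.02 -1.  ]]
```

```bash
cat > delta.py <<'E'
from h import *
np.set_printoptions(precision=4,suppress=True)
def delta(pos,Rt):
    p,Rc=pose(); print('shift m',Rc.inv().apply(np.array(pos)-p)/1000,'rot',(Rc.inv()*Rt).as_rotvec())
def tool(z,yaw):
    z=np.array(z,float)/np.linalg.norm(z); y=np.array([np.cos(yaw),np.sin(yaw),0]); y-=z*(y@z); y/=np.linalg.norm(y)
    return R.from_matrix(np.c_[np.cross(y,z),y,z])
E
python3 - <<'E'
from delta import *
s=r.read_state();print(s['q'])
delta([595.5,-222,140],tool([0,0,-1],np.radians(57.5)))
E
```

```text
[ 0.3168  0.4936 -0.0741  1.5416  0.0166  1.1201  1.5887]
shift m [ 0.0227 -0.0401  0.077 ] rot [ 0.0183 -0.0154  0.3412]
```

>>> apply_moves([
  [0.0227,-0.04,0.02,0.009,-0.008,0.17,0.066],
  [0,0,0.03,0.009,-0.008,0.17,0.066],
  [0,0,0.02,0,0,0,0.066],
  [0,0,0,0,0,0,0.066],
])

```text
time: 3.98
eef_pos: [595.9, -210.8, 146.1]
tcp_rot: [-0.0, 0.279, 0.96, 0.003]
contact_force: [-1.6, 0.3, -0.1]
grip_width: 66.0
```

```bash
python3 - <<'E'
from delta import *
delta([595.5,-222,65],tool([0,0,-1],np.radians(57.5)))
E
python3 snap.py w5
python3 - <<'E'
import cv2
im=cv2.imread('pics/w5.png'); cv2.imwrite('pics/w5c.png',cv2.resize(im[150:400,160:480],(800,625))[:600])
E
```

```text
shift m [-0.0058 -0.0101  0.081 ] rot [ 0.0057 -0.0018  0.0027]
[ 595.86145268 -210.83027087  146.07650388] [-4.94744783e-05  2.78520296e-01  9.60425678e-01  2.99319400e-03]
```

View pics/w5c.png

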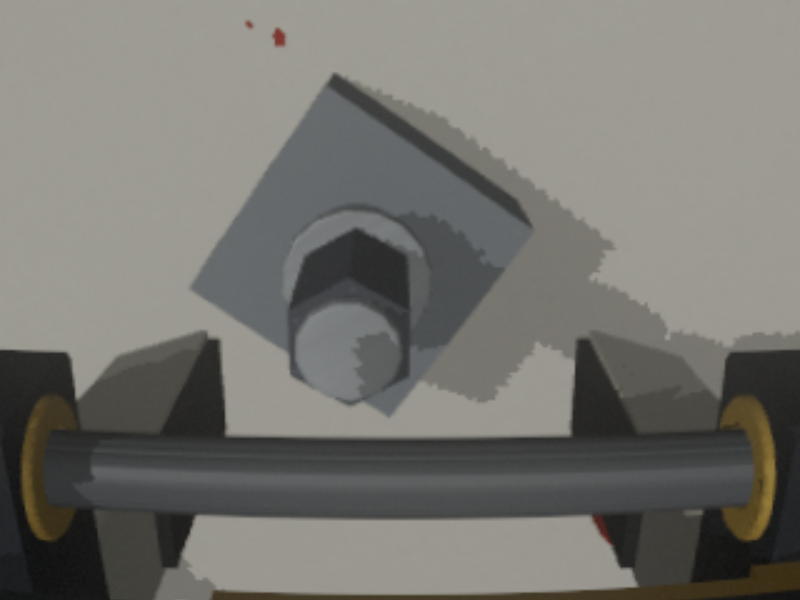

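w5: the hex flats (edges at x = 289 and 410) run parallel to the jaws. The knob centre (350,352) sits left of the jaw midline (398), which agrees with the computed −10 mm shift. Descending next.

>>> apply_moves([
  [-0.0058,-0.0103,0,0.005,-0.002,0.003,0.066],
  [0,0,0.02,0,0,0,0.066],
  [0,0,0.03,0,0,0,0.066],
  [0,0,0.025,0,0,0,0.066],
  [0,0,0,0,0,0,0.066],
])

```text
time: 4.65
eef_pos: [599.1, -222.4, 71.7]
tcp_rot: [0.004, 0.279, 0.96, 0.001]
contact_force: [-0.8, -0.1, 0.2]
grip_width: 65.9
```

Run:
```python
from delta import *
delta([595.5,-222,65],tool([0,0,-1],np.radians(57.5)))
print(r.read_state()['contact_force'])
```

```text
shift m [ 0.0033 -0.0016  0.0066] rot [0.0041 0.0075 0.0017]
[-0.824  -0.1285  0.2347]
```

>>> apply_moves([
  [0.0033,-0.0016,0.0066,0.004,0.0075,0.002,0.066],
  [0,0,0,0,0,0,0.066],
  [0,0,0,0,0,0,0.04],
  [0,0,0,0,0,0,0.02],
  [0,0,0,0,0,0,0.02],
  [0,0,0,0,0,0,0.02],
  [0,0,0,0,0,0,0.02],
], force=50)

```text
time: 5.52
eef_pos: [597.5, -223.2, 68.0]
tcp_rot: [0.003, 0.28, 0.96, -0.0]
contact_force: [0.3, -0.6, -1.4]
grip_width: 27.3
```

```bash
python3 - <<'E'
from delta import *
print(r.read_state())
E
python3 snap.py w6
python3 - <<'E'
import cv2
im=cv2.imread('pics/w6.png'); cv2.imwrite('pics/w6c.png',cv2.resize(im[180:400,180:460],(760,597)))
E
```

```text
{'time': 5.525, 'q': array([ 0.3094,  0.6235,  0.008 ,  1.7106, -0.0061,  0.8025,  1.3227]), 'qd': array([-0.0004, -0.0007,  0.0015, -0.0015, -0.0022, -0.0016, -0.0009]), 'tau': array([ -0.4464, -60.716 ,   0.3754, -23.0544,  -0.1401,   0.0794,
         0.0036]), 'eef_pos': array([ 597.5191, -223.2499,   67.9859]), 'tcp_rot': array([ 0.0025,  0.2803,  0.9599, -0.0002]), 'contact_force': array([ 0.2715, -0.5729, -1.4293]), 'wrist_torque': array([-0.1809,  0.0375,  0.0553]), 'grip_width': 27.342286652431415}
[ 597.51907725 -223.24988142   67.98594134] [ 2.50637269e-03  2.80315471e-01  9.59904632e-01 -2.27312608e-04]
```

View pics/w6c.png

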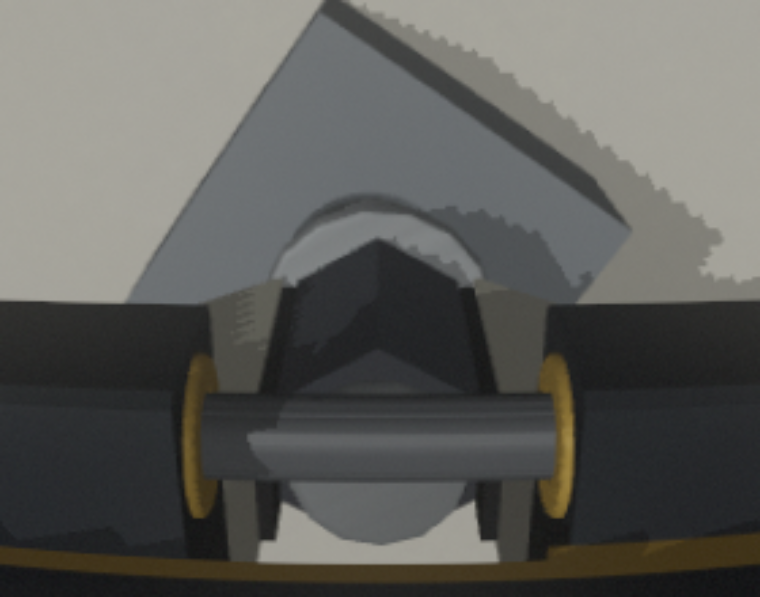

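Run:
```python
from delta import *
I=(np.zeros(3),R.identity())
for n,c,z,off in [('hexbot',(378,238),6,16.17),('hextop',(378,350),-38,16.17),('knobback',(380,545),-44,-12.5),('flange',(378,210),6,21)]:
    q=onplane(*ray('wrist',np.array(c)/2.7143+[180,180],I),z); print(n,q, 'x0',q[0]-off)
```

```text
hexbot [17.2702  0.6638  6.    ] x0 1.100248109687982
hextop [ 17.0791   0.6041 -38.    ] x0 0.9090990890437141
knobback [-10.2475   0.8712 -44.    ] x0 2.2525293469251864
flange [22.3201  0.6645  6.    ] x0 1.320100474811376
```

>>> apply_moves([
  [0,0,-0.015,0,0,0,0.02],
  [0,0,-0.025,0,0,0,0.02],
  [0,0,-0.04,0,0,0,0.02],
  [0,0,-0.04,0,0,0,0.02],
  [0,0,-0.04,0,0,0,0.02],
  [0,0,-0.03,0,0,0,0.02],
])

```text
time: 6.32
eef_pos: [593.4, -221.0, 262.3]
tcp_rot: [-0.002, 0.28, 0.96, 0.001]
contact_force: [-0.3, -0.1, -3.1]
grip_width: 27.5
```

```bash
cat > tgt.py <<'E'
from delta import *
import sys
def target(h,th=20.3,yaw=99.4,o=(578.2,71.5),m=(1.2,0.3,62)):
    th,yw=np.radians([th,yaw]); Rb=R.from_euler('z',yw); a=Rb.apply([-np.sin(th),0,np.cos(th)])
    O=np.array([*o,60.]); Rt=tool(-a,np.radians(TY)); return O+h*a-Rt.apply(m),Rt
TY=57.5
E
python3 - <<'E'
from tgt import *
s=r.read_state(); print(s['contact_force'],s['grip_width'],s['q'])
p,Rt=target(90); print(p,Rt.as_matrix()); delta(p,Rt)
E
```

```text
[-0.2928 -0.0611 -3.115 ] 27.515402746202483 [ 0.3042  0.4089  0.0139  1.5647 -0.007   1.1723  1.3227]
[587.624   18.6135 202.1961] [[-0.8188  0.5713 -0.0567]
 [ 0.5216  0.7815  0.3423]
 [ 0.2398  0.2507 -0.9379]]
shift m [0.1335 0.1989 0.0607] rot [-0.2601  0.2365  0.0304]
```

>>> apply_moves([
  [0.025,0.038,0,-0.052,0.047,0.006,0.02],
  [0.025,0.038,0,-0.052,0.047,0.006,0.02],
  [0.025,0.038,0.01,-0.052,0.047,0.006,0.02],
  [0.025,0.038,0.015,-0.052,0.047,0.006,0.02],
  [0.025,0.038,0.02,-0.052,0.047,0.006,0.02],
  [0,0,0,0,0,0,0.02],
])

```text
time: 7.08
eef_pos: [591.2, 20.7, 259.3]
tcp_rot: [-0.077, 0.289, 0.94, 0.162]
contact_force: [0.0, 0.0, -3.5]
grip_width: 27.9
```

Run:
```python
from tgt import *
s=r.read_state(); print(s['contact_force'],s['wrist_torque'],s['grip_width'],s['q'])
p,Rt=target(90); print(p); delta(p,Rt)
```

```text
[ 0.0097  0.0472 -3.4767] [-0.6782 -0.13   -0.0275] 27.868529936532696 [ 0.2292  0.4076 -0.1315  1.6307 -0.3177  1.217   1.2074]
[587.624   18.6135 202.1961]
shift m [-0.0118 -0.0185  0.0528] rot [ 0.0092 -0.0005  0.0034]
```

>>> apply_moves([
  [-0.0118,-0.0185,0.02,0.009,0,0.003,0.02],
  [0,0,0.03,0,0,0,0.02],
  [0,0,0,0,0,0,0.02],
])

```text
time: 7.45
eef_pos: [586.4, 11.8, 201.1]
tcp_rot: [-0.079, 0.292, 0.941, 0.155]
contact_force: [0.2, -0.3, -3.4]
grip_width: 27.4
```

Run:
```python
from tgt import *
s=r.read_state(); print(s['contact_force'],s['wrist_torque'],s['grip_width'])
p,Rt=target(76); print(p); delta(p,Rt)
ims=[]
for n in('scene','side'):
    im=imaging.get_image(n); cv2.imwrite(f'pics/{n}1.png',im[:,:,::-1]); ims.append(cv2.resize(im[150:270,255:335] if n=='scene' else im[130:250,265:345],None,fx=5,fy=5,interpolation=cv2.INTER_CUBIC)[:,:,::-1])
    t,Rc=pose(); ax=-Rc.apply([0,0,1]); M=t+Rc.apply([1.2,.3,62])
    # tip, base origin; mouth centre, flange, knob end
    th,yw=np.radians([20.3,99.4]); a=R.from_euler('z',yw).apply([-np.sin(th),0,np.cos(th)]); O=np.array([578.2,71.5,60])
    print(n,proj(n,[O+64*a,O+30*a,M,M+50*ax]))
cv2.imwrite('pics/appr.png',np.hstack(ims))
```

```text
[ 0.2254 -0.34   -3.3649] [-0.6977 -0.0495 -0.0421] 27.44391090900398
[586.8307  23.4054 189.0657]
shift m [0.0029 0.0063 0.0152] rot [-0.0046  0.0023 -0.0023]
scene [[291.9817 199.6291]
 [288.9986 206.1512]
 [296.5102 196.0277]
 [301.2188 185.6142]]
side [[298.7924 189.8154]
 [296.3905 198.4414]
 [302.8033 184.5281]
 [306.646  170.4125]]
```

View pics/appr.png

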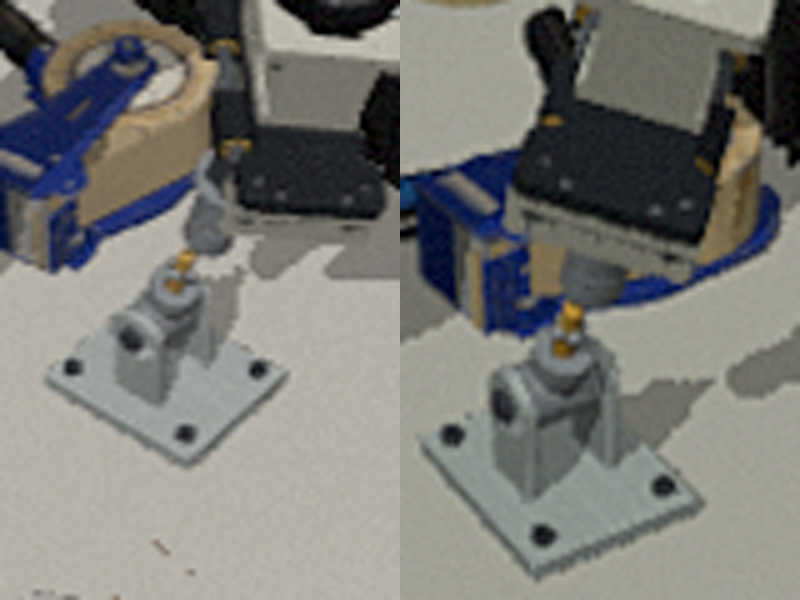

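Approach views: the mouth is just above the nipple tip and offset to the right as computed. Predicted mouth pixels agree to about 2 px, so I'll correct laterally and advance.

>>> apply_moves([
  [0.0029,0.0063,0.004,-0.005,0.002,-0.002,0.02],
  [0,0,0.005,0,0,0,0.02],
  [0,0,0,0,0,0,0.02],
], force=60)

```text
time: 7.92
eef_pos: [591.3, 18.4, 199.2]
tcp_rot: [-0.074, 0.292, 0.94, 0.158]
contact_force: [-0.0, -0.4, -3.1]
grip_width: 27.3
```

```bash
cat > st.py <<'E'
from tgt import *
s=r.read_state(); p,Rc=pose(s); f=Rc.inv().apply(s['contact_force'])
q,Rt=target(0); M=p+Rc.apply([1.2,.3,62]); O=np.array([578.2,71.5,60]); a=-Rt.apply([0,0,1]); d=M-O
print('t',s['time'],'h',d@a,'lat(tool)',Rc.inv().apply(d-a*(d@a)),'F tool',f,'torque',Rc.inv().apply(s['wrist_torque']),'w',s['grip_width'])
delta(target(64)[0],Rt)
E
python3 st.py
```

```text
t 7.925 h 87.44193971916596 lat(tool) [-4.4382  1.4287  0.0494] F tool [-0.8962 -1.0688  2.7954] torque [ 0.4932 -0.4352 -0.0392] w 27.338811630412252
shift m [ 0.0041 -0.0013  0.0234] rot [ 0.0041  0.0098 -0.0011]
```

>>> apply_moves([
  [0.0041,-0.0013,0.012,0.004,0.01,0,0.02],
  [0,0,0.005,0,0,0,0.02],
  [0,0,0,0,0,0,0.02],
])

```text
time: 8.3
eef_pos: [586.0, 26.0, 182.9]
tcp_rot: [-0.079, 0.291, 0.94, 0.158]
contact_force: [-0.0, -0.4, -3.0]
grip_width: 27.8
```

```bash
python3 st.py
```

```text
t 8.3 h 69.32281631766104 lat(tool) [ 0.6375 -0.0025  0.0005] F tool [-0.9215 -1.1293  2.6753] torque [ 0.4752 -0.4941 -0.0048] w 27.833202339670233
shift m [-0.0006 -0.      0.0053] rot [-0.0002 -0.0008 -0.0005]
```

>>> apply_moves([
  [-0.0006,0,0.006,0,-0.001,0,0.02],
  [0,0,0.006,0,0,0,0.02],
  [0,0,0.004,0,0,0,0.02],
  [0,0,0,0,0,0,0.02],
])

```text
time: 8.8
eef_pos: [585.5, 31.5, 166.6]
tcp_rot: [-0.079, 0.291, 0.94, 0.157]
contact_force: [0.8, 0.5, -2.8]
grip_width: 27.6
```

```bash
python3 st.py
```

```text
t 8.8 h 52.05419912357263 lat(tool) [-0.1132 -0.0623  0.    ] F tool [-1.1082  0.1567  2.712 ] torque [ 0.4527 -0.4755  0.0081] w 27.5701125080642
shift m [ 0.0001  0.     -0.0119] rot [-0.0003  0.0001 -0.0005]
```

>>> apply_moves([
  [0,0,0.005,0,0,0,0.02],
  [0,0,0.004,0,0,0,0.02],
  [0,0,0,0,0,0,0.02],
])

```text
time: 9.18
eef_pos: [585.2, 34.3, 157.7]
tcp_rot: [-0.079, 0.291, 0.94, 0.157]
contact_force: [-0.8, -0.9, -2.9]
grip_width: 27.7
```

```bash
python3 st.py
```

```text
t 9.175 h 42.753283402538386 lat(tool) [-0.4937 -0.2857  0.0005] F tool [-0.5346 -1.8352  2.5076] torque [ 0.6265 -0.3883 -0.0221] w 27.657870604790894
shift m [ 0.0004  0.0003 -0.0212] rot [-0.0004  0.0008 -0.0008]
```

>>> apply_moves([
  [0,0,0.004,0,0,0,0.02],
  [0,0,0.003,0,0,0,0.02],
  [0,0,0,0,0,0,0.02],
])

```text
time: 9.55
eef_pos: [584.8, 36.4, 151.9]
tcp_rot: [-0.078, 0.291, 0.94, 0.157]
contact_force: [0.4, 0.7, -5.6]
grip_width: 28.0
```

```bash
python3 st.py
```

```text
t 9.55 h 36.61258696226696 lat(tool) [-0.6004 -0.3342  0.0008] F tool [-1.2916 -0.6597  5.4153] torque [ 0.679  -0.5154 -0.0173] w 28.006327684803434
shift m [ 0.0005  0.0003 -0.0274] rot [-0.0002  0.0013 -0.0009]
```

>>> apply_moves([
  [0,0,0.004,0,0,0,0.02],
  [0,0,0.003,0,0,0,0.02],
  [0,0,0,0,0,0,0.02],
])

```text
time: 9.93
eef_pos: [584.3, 39.1, 144.8]
tcp_rot: [-0.079, 0.291, 0.94, 0.157]
contact_force: [-2.2, -0.9, 2.0]
grip_width: 27.8
```

```bash
python3 st.py
```

```text
t 9.925 h 28.935249601228566 lat(tool) [-0.415  -0.3035  0.0004] F tool [ 1.7679 -1.4459 -2.039 ] torque [0.7762 0.1057 0.0231] w 27.760639324430922
shift m [ 0.0003  0.0003 -0.0351] rot [-0.0003  0.0008 -0.0009]
```

>>> apply_moves([
  [0,0,0.004,0,0,0,0.02],
  [0,0,0.003,0,0,0,0.02],
  [0,0,0,0,0,0,0.02],
])

```text
time: 10.3
eef_pos: [584.5, 40.9, 139.3]
tcp_rot: [-0.078, 0.291, 0.94, 0.157]
contact_force: [-3.2, -2.0, 4.8]
grip_width: 28.0
```

```bash
python3 st.py
```

```text
t 10.3 h 23.239325964380797 lat(tool) [-1.0116 -0.1319  0.0021] F tool [ 2.6844 -2.2019 -5.025 ] torque [0.9352 0.3578 0.0368] w 27.970328441549448
shift m [ 0.0008  0.0002 -0.0408] rot [ 0.0002  0.0021 -0.0009]
```

>>> apply_moves([
  [0,0,0.003,0,0,0,0.02],
  [0,0,0.002,0,0,0,0.02],
])

```text
time: 10.55
eef_pos: [585.3, 40.9, 138.6]
tcp_rot: [-0.077, 0.291, 0.94, 0.157]
contact_force: [-5.9, -4.9, 15.3]
grip_width: 27.6
```

```bash
python3 st.py
```

```text
t 10.55 h 22.640639159425117 lat(tool) [-1.9627  0.1703  0.0087] F tool [  5.8451  -3.3211 -15.722 ] torque [1.43   1.5615 0.0401] w 27.577370364568196
shift m [ 0.0015 -0.0001 -0.0414] rot [ 0.0011  0.0044 -0.0008]
```

>>> apply_moves([
  [0,0,0.002,0,0,0,0.02],
  [0,0,0.002,0,0,0,0.02],
  [0,0,0.002,0,0,0,0.02],
])

```text
time: 10.92
eef_pos: [585.1, 40.9, 138.7]
tcp_rot: [-0.076, 0.291, 0.941, 0.158]
contact_force: [-5.9, -4.5, 14.6]
grip_width: 27.9
```

```bash
python3 st.py
python3 - <<'E'
from h import *
import time
im=imaging.get_image('side'); a=imaging.get_image('scene')
cv2.imwrite('pics/fin.png',np.hstack([cv2.resize(x,None,fx=5,fy=5,interpolation=cv2.INTER_CUBIC) for x in (a[160:270,255:335],im[140:250,265:345])])[:,:,::-1])
E
python3 st.py
```

```text
t 10.925 h 22.650545870138963 lat(tool) [-1.9043  0.1688  0.0107] F tool [  5.9377  -3.1709 -14.9515] torque [1.3946 1.3542 0.032 ] w 27.88837725992669
shift m [ 0.0013 -0.     -0.0414] rot [ 0.0016  0.0055 -0.0005]
t 11.025 h 22.64946454051613 lat(tool) [-1.9242  0.2141  0.011 ] F tool [  4.9357  -2.9167 -15.3923] torque [1.3938 1.3881 0.0026] w 27.663549784688808
shift m [ 0.0014 -0.     -0.0414] rot [ 0.0016  0.0055 -0.0004]
```

View pics/fin.png

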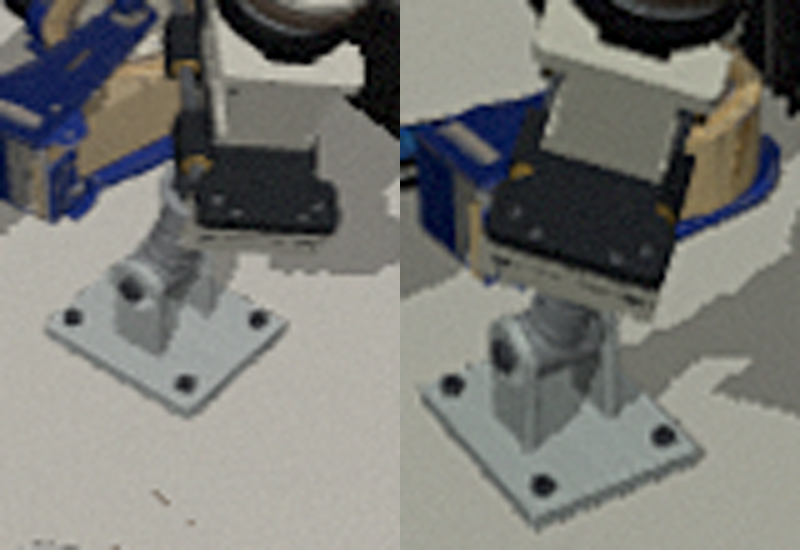

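The coupler is seated on the nipple with its mouth down at the collar. The reading stayed at h ≈ 22.6 mm (stop is at 22) under a net push of about 18 N, so I'm handing in.

```bash
python3 -c "
from station import r
print(r.finish_job())"
```

```text
the job is handed in; nothing more can be done
None
```

I pressed the coupler onto the nipple of the grey aluminium bracket and handed the job in at about 11 s. The arm was still gripping it (27.7 mm opening, 60 N grip) and holding the collar down.

**Route:** I gripped the coupler on its hex flats, lifted it from the stand, tilted it to the nipple's lean (about 20°) and pushed it on along the axis. I left the blue look-alike bracket alone, and the bystanders I could see in the pictures were not disturbed.

**Last checks:**
- **Snap:** The axial force changed sign at about 37 mm above the nipple's origin, which fits the lip going over the catch balls.
- **Collar and stop:** The net push was about 5 N when the rim met the collar and about 8 N near the end of its travel. It then jumped to about 18 N with no further movement, and the mouth held at 22.6 mm (nominal stop 22 mm) for the last 0.5 s.
- **Pictures:** The last scene and side views show the coupler seated square on the nipple.

**Small disagreements:**
- The fingertips gripped about 6 mm above the flange instead of directly on it. I saw no sign of slipping.
- At full push the arm shifted about 2 mm sideways, with a side force of 5–7 N.

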